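Clamp the carving blank with the swing strap

TASK

Clamp the wooden block on the carving board: with a finger, push the raised steel strap round sideways until it is against its stop, with its foot over the block, and then push the wooden-handled cam lever fully down so that the foot presses on the block. Only push, do not pick anything up, and leave the block where it sits and the other things undisturbed.

Things in the scene. Friction and masses are not known exactly. Their poses are not given: they have to be found in the camera images.
- fixture: the carving board, fixed to the bench: dark wood 240 x 260 x 22 mm thick. Origin: centre of its underside; x, y along the 240 and 260 mm edges, z up. Steel post (pivot; 22 mm diameter, 36 mm collar) at x +20, y +80 mm. The block lies at about x +20, y -55 mm; mid-brown wood fences, 16 mm above the board, stand along its +x and -y sides.
- strap (a joint): swing angle (rad) of the clamp strap about the vertical post axis. 0: against its stop (a small pin by the post), pointing from the post along the board's -y, foot over the block; grows (to 1.6) as it turns clockwise seen from above, away from the block to the board's -x side. Starts at 0.75 to 1.35. Stays where it is left; about 2 N at its end swings it.
- strap_end (a point): middle of the strap's free end, on its top face, 165 mm from the post axis. The strap is a flat steel bar 30 mm wide and 10 mm thick, also reaching 20 mm behind the axis; underside 106, top 116 mm above the bench while the lever is up. A 22 mm round nut, 12 mm high, stands on it over the foot.
- cam_lever (a joint): angle (rad) of the cam lever about a level axle across the strap. 0: raised, leaning 70 degrees above level, towards the strap's free end; grows as it is pushed down; 1.22: fully down, level above the strap, pointing to its free end. Starts at 0 to 0.15, stays where left, needs about 3 to 5 N at the handle. It lowers strap and foot by 12 mm; the foot meets the block after 8 mm.
- lever_hinge (a point): centre of the lever's axle, on the post axis, 136 mm above the bench; turns with the strap
- lever_end (a point): middle of the lever's outer end face, 115 mm from the axle. The lever's outer 62 mm is a pale wood handle 30 mm wide and 14 mm thick, centred on the line from the axle
- foot: the sprung rubber foot (3 N per mm) hanging under the strap, a disc of 26 mm diameter 9 mm thick, 135 mm from the post axis. Origin: centre of its underside, 82 mm above the bench while the lever is up
- blank: the loose wooden carving block 70 x 60 x 52 mm high on the board, its top 74 mm above the bench. Origin: centre of its underside, z up; x and y along the 70 and 60 mm sides
- rabbit: small carved wooden rabbit, 52 x 32 mm, 57 mm high, loose on the board behind the post. Origin: centre of its underside. Leave alone
- log: upright round log, 68 mm diameter, 85 mm high, loose on the bench. Origin: centre of its underside. Leave alone
- chisel: loose chisel lying on the bench, 221 mm long, 17 mm high. Origin: on its underside, 100 mm from the handle's end; x towards the blade. Leave alone
Things that resemble listed ones, but are neither listed nor needed, are in the scene too. Leave any green, red or yellow look-alike of the blank alone.

How it is judged:
On the way, in this order (a step that is already met when the one before it is completed fails the run):
1. the strap is swung against its stop (within 0.08 rad) while the lever is still up (value of joint strap below 0.08 rad and value of joint cam_lever below 0.5 rad), for 0.1 s.
2. the lever is pushed fully down (within 0.1 rad) (value of joint cam_lever above 1.12 rad), for 0.2 s.
At the end, for the whole second after the job is handed in: Strap within 0.08 rad of its stop, lever within 0.1 rad of fully down, the foot pressing on the block with more than 5 N; the block flat (0.05 rad), at rest and within 10 mm of where it was; rabbit and log upright (0.1 rad) and, like the chisel, within 20 mm of where they were (value of joint strap below 0.08 rad and value of joint cam_lever above 1.12 rad and contact force between foot and blank above 5 N and distance of blank from where it was at the start of the episode below 0.01 m and angle between blank's own z axis and vertical below 0.05 rad and linear speed of blank below 0.01 m/s and distance of each of rabbit, log, chisel from where it was at the start of the episode below 0.02 m and angle between each of rabbit, log's own z axis and vertical below 0.1 rad); the robot touches nothing.
It fails at once if the block is shifted, lifted or carried by more than 15 mm (distance of blank from where it was at the start of the episode above 0.015 m).
It fails at once if the rabbit, log or chisel is moved or lifted by more than 25 mm (distance of any of rabbit, log, chisel from where it was at the start of the episode above 0.025 m).
It also fails if it takes over 54 s, if anything falls off the work surface, if the arm or the gripper's body presses on something with over 40 N, if the wrist force passes 120 N, or if a joint passes its speed limit or range.

ROBOT

A 6-joint arm with a two-finger parallel gripper is mounted at the origin on the work surface. World frame = base frame: x ahead of the robot, y to its left, z up, the work surface at z = 0. Lengths are in m, angles in rad, forces in N, time in s.
With the tool pointing down it reaches from about 0.375 to 0.9 m from the base axis. Payload 3.1 kg.
Tool frame: the origin (TCP) lies on the centre line of the jaws, within the pads' length; the fingertips stand 25 mm ahead of it and the grasp point (between the pads) lies 6 mm ahead of it (robot.nose_length is the y of the fingertips in the tool frame, in m); y points along the fingers, z is the direction in which the jaws open and shut, and the axes are right-handed (so a half turn about y gives the same grasp; the last joint's range is limited). The gripper opens to 87 mm and grips with 3 to 60 N. Pads are 19 mm wide; open, the fingers measure 117 mm over their backs; the gripper's body (75 mm by 190 mm) begins 51 mm behind the grasp point.
Start: joints at [-1.323, 0.527, 1.433, -0, 1.181, -0.178], TCP at [0.259, -0.569, 0.248] pointing down, gripper open.
Joint ranges: [-3.08, 3.08], [-0.75, 2.2], [0.22, 2.44], [-1.43, 4.57], [0, 2.65], [-2.85, 2.85]. Speed limits (rad/s): [2.79, 2.79, 3.14, 3.14, 3.14, 3.14].

INTERFACE

Orientations are given as a unit quaternion [x, y, z, w].
In Python, from rig import robot, eyes, ticket gives the robot as it stands.
- The arm moves only by the tool play_rows, never from a script. Its argument "series" is a list of rows, each a list of 7 numbers: the opening, from 0 (shut) to 1 (fully open), then the shift along the tool's x, y, z scaled (see below), then the turn, a rotation vector about the tool's x, y, z scaled (see below). In form: [[claw, dx, dy, dz, ax, ay, az], ...]. A call has 1 to 12 rows; each row shifts and turns the commanded pose from where the row before left it, along the tool's axes as they then stand; what a row does not reach is not made up. The controller multiplies each number of a shift by 100 mm and each number of a turn by 180 degrees. A row lasts 1/12 s, in which the tool goes at most 41.7 mm and 7.16 degrees, less where a joint would pass 70% of its speed; a pose out of reach is approached as far as the arm can. A call with a number of a shift or a turn outside -1 to 1 is refused whole. A call with a gripper value outside its range is refused whole. The fingers move at their own pace and stop on an object; "grip_force" is the grip in N (left out, the last holds). Time passes only in rows, so rows that do not move let the fingers close. It gives the time, the measured TCP pose, the force and the opening at its end, in the units of the state.
- robot.get_obs(): the state, without advancing time (a new reading comes with each control period).
- eyes.camera(name): name is "scene" or "top"; returns the picture (480x640x3 uint8, red, green, blue); there is no depth.
- eyes.camera_params(name): a dict with "K" (3x3 intrinsics, pixels), "D" ([k1, k2, p1, p2, k3] as OpenCV has them; the pictures are not rectified), "rvec" (rotation vector, rad) and "tvec" (3), from world to camera coordinates, as OpenCV has them. Camera axes: x right, y down, z forward; pixel columns grow to the right and rows downward; lengths in m; the calibration is good to about 2 mm. A picture is of the moment at which its call begins. camera_params takes no time and is no camera call.
- ticket.hand_in(): hands the job in, once; it reports no verdict.
The state is a dict: "time": time; "q": joint angles; "joint_velocities": joint speeds; "joint_torque": joint torques, N m; "position": TCP position; "tool_rot": TCP orientation; "ft_force": force on the tool from outside, world axes, zero at the start; "moment": the same for the moment, N m; "grip_width": finger opening in m.
Only numpy, scipy, OpenCV 4.12 (cv2) and the standard library are available. Lean on these libraries where they do the work, as an engineer would, in place of code of your own. Each camera call takes 0.05 s, during which the arm holds its last target.

## Working session

There is one attempt and no reset: what is moved stays moved. The work goes in short steps, Python scripts to look and compute and a tool call to move; the robot and the scene stay as the last step left them, time stands still between calls to the robot, and variables do not carry over. Pictures are saved under pics/ and viewed, and the job is handed in when it is done.

Besides the shell and the picture viewer there is one more tool, called in YAML: its name, and indented under it one key for each argument. play_rows: Moves the arm, as the interface text tells. Its arguments: {"type":"object","properties":{"series":{"type":"array","items":{"type":"array","items":{"type":"number"}}},"grip_force":{"type":"number"}},"required":["series"]}

```bash
ls; mkdir -p pics; python3 - <<'E'
from rig import robot, eyes, ticket
import cv2
for n in ("scene","top"):
    im=eyes.camera(n); cv2.imwrite(f"pics/{n}0.png",im[:,:,::-1])
    p=eyes.camera_params(n); print(n,p)
print(robot.get_obs())
E
```

```text
pics
scene {'K': array([[598.22184266,   0.        , 310.54271797],
       [  0.        , 598.22184266, 238.28559736],
       [  0.        ,   0.        ,   1.        ]]), 'D': array([-0.14335817,  0.        ,  0.        ,  0.        ,  0.        ]), 'rvec': array([ 0.64500513,  2.55446009, -1.27231727]), 'tvec': array([ 0.57633179, -0.05844475,  1.57931224])}
top {'K': array([[458.04109322,   0.        , 326.1461365 ],
       [  0.        , 458.04109322, 241.12815449],
       [  0.        ,   0.        ,   1.        ]]), 'D': array([0.00679024, 0.        , 0.        , 0.        , 0.        ]), 'rvec': array([ 2.17745632, -2.12792552,  0.0983195 ]), 'tvec': array([-0.00762761,  0.65332576,  1.12499156])}
{'time': 0.1, 'q': array([-1.32251472e+00,  5.28380404e-01,  1.43376038e+00, -2.36927378e-05,
        1.18138783e+00, -1.78500958e-01]), 'joint_velocities': array([-7.94177542e-05, -4.21986517e-03, -3.33720470e-03,  7.01546022e-04,
        6.46795236e-04, -8.14884414e-04]), 'joint_torque': array([-2.18959731e-04, -4.40985131e+01, -1.77149624e+01,  6.33526803e-02,
        5.34025335e-02, -5.51208052e-05]), 'position': array([ 0.25858532, -0.56833657,  0.24666939]), 'tool_rot': array([-0.14978254,  0.69175121, -0.69038365,  0.1497193 ]), 'ft_force': array([ 0.43157411,  0.16904142, -0.02311415]), 'moment': array([-0.06759578, -0.01120057, -0.00753336]), 'grip_width': 0.08681492408041172}
```

View pics/scene0.png

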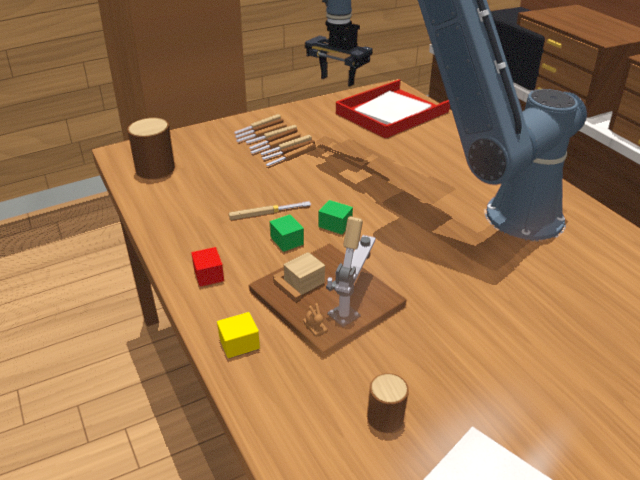

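View pics/top0.png

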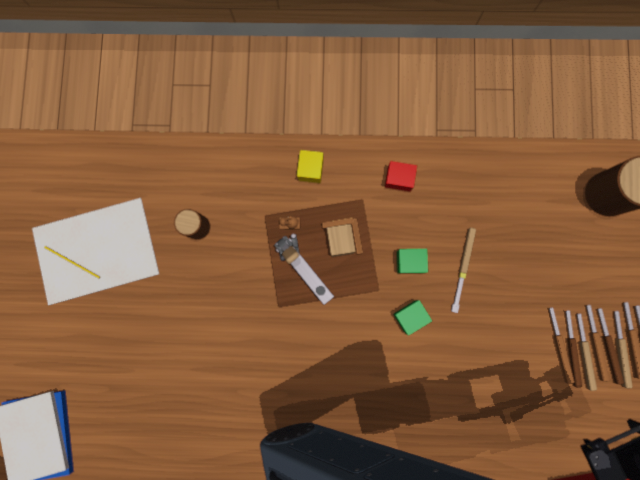

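```bash
cat > h.py <<'E'
import numpy as np, cv2
from rig import robot, eyes
def ray(n,uv):
    p=eyes.camera_params(n); R=cv2.Rodrigues(p["rvec"])[0]
    x=cv2.undistortPoints(np.array([[uv]],float),p["K"],p["D"])[0,0]
    return -R.T@p["tvec"], R.T@np.array([x[0],x[1],1])
def onz(n,uv,z):
    c,d=ray(n,uv); return c+d*(z-c[2])/d[2]
def proj(n,P):
    p=eyes.camera_params(n); return cv2.projectPoints(np.atleast_2d(np.array(P,float)),p["rvec"],p["tvec"],p["K"],p["D"])[0][:,0]
def tri(a,b):
    c1,d1=ray("scene",a);c2,d2=ray("top",b)
    s=np.linalg.lstsq(np.c_[d1,-d2],c2-c1,rcond=None)[0]
    A,B=c1+s[0]*d1,c2+s[1]*d2
    return (A+B)/2,np.linalg.norm(A-B)
E
python3 - <<'E'
import cv2
a=cv2.imread("pics/top0.png")[190:315,255:390]; cv2.imwrite("pics/tc.png",cv2.resize(a,None,fx=4.6,fy=4.6,interpolation=2))
a=cv2.imread("pics/scene0.png")[205:360,240:415]; cv2.imwrite("pics/sc.png",cv2.resize(a,None,fx=3.8,fy=3.8,interpolation=2))
E
```

```text
(no output)
```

View pics/tc.png

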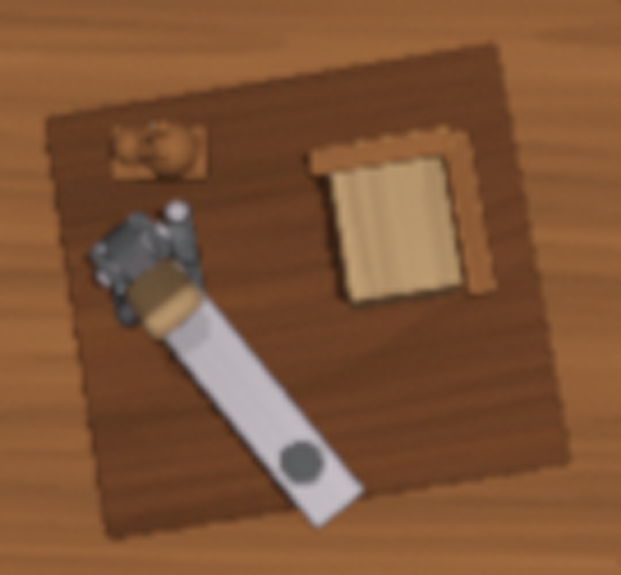

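View pics/sc.png

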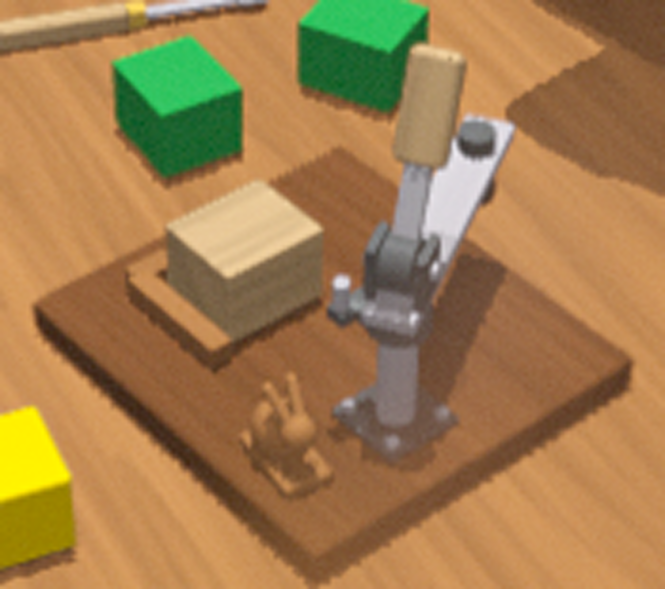

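```bash
cat >> h.py <<'E'
def fr():
    f=lambda a:np.array([a[0]/4.6+255-.4,a[1]/4.6+190-.4])
    C=np.array([onz("top",f(a),.022)[:2] for a in [(45,118),(495,43),(570,463),(107,538)]])
    c=C.mean(0); ex=(C[0]+C[1]-C[2]-C[3]); ey=(C[0]+C[3]-C[1]-C[2])
    th=(np.arctan2(ex[1],ex[0])+np.arctan2(-ey[0],ey[1]))/2
    return C,c,th
E
python3 - <<'E'
from h import *
C,c,th=fr(); print(C,c,np.degrees(th), [np.linalg.norm(C[i]-C[i-1]) for i in range(4)])
R=np.array([[np.cos(th),-np.sin(th)],[np.sin(th),np.cos(th)]])
post=c+R@[.02,.08]; print("post",post,"block exp",c+R@[.02,-.055])
f=lambda a:np.array([a[0]/4.6+255-.4,a[1]/4.6+190-.4])
g=lambda a:np.array([a[0]/3.8+240-.4,a[1]/3.8+205-.4])
e=onz("top",f((341,508)),.116)[:2]; nut=onz("top",f((301,461)),.128)[:2]
bt=np.mean([onz("top",f(a),.074)[:2] for a in [(331,168),(443,157),(465,288),(350,301)]],0)
print("end",e,np.linalg.norm(e-post),"nut",nut,np.linalg.norm(nut-post),"blk",bt, R.T@(bt-c))
for v in (e,nut):
    d=R.T@(v-post); print("angle",np.arctan2(-d[0],-d[1]))
# lever end
print("lever end tri",tri(g((438,52)),f((165,285))))
print("nut tri",tri(g((476,130)),f((301,461))))
print("post proj check", proj("scene",[[*post,.022],[*post,.136]]), [g((395,425)),g((395,300))])
print("rabbit",onz("top",f((160,150)),.03)[:2])
E
```

```text
[[ 0.7190492   0.16955612]
 [ 0.76709735 -0.08307654]
 [ 0.53275137 -0.12788735]
 [ 0.48556608  0.12605258]] [0.626116  0.0211612] 10.668643518229134 [np.float64(0.23750142607856714), np.float64(0.2571612078355285), np.float64(0.23859180474631594), np.float64(0.25828654525222605)]
post [0.63095998 0.10348092] block exp [ 0.65595237 -0.0291855 ]
end [ 0.50648845 -0.00378921] 0.16431690178869854 nut [0.52956966 0.01666349] 0.1334813193843272 blk [ 0.65463623 -0.02967955] [ 0.01861515 -0.05524185]
angle 1.0456918630369236
angle 1.0488767320565167
lever end tri (array([0.60324675, 0.07828836, 0.24461169]), np.float64(0.007513099937477011))
nut tri (array([0.5296135 , 0.0166661 , 0.12716106]), np.float64(9.23617229081463e-05))
post proj check [[343.60129249 314.38073791]
 [345.43322395 273.1420559 ]] [array([343.54736842, 316.44210526]), array([343.54736842, 283.54736842])]
rabbit [0.70095195 0.1031716 ]
```

```bash
cat >> h.py <<'E'
from scipy.spatial.transform import Rotation as Ro
C,c,th=fr(); R2=np.array([[np.cos(th),-np.sin(th)],[np.sin(th),np.cos(th)]])
post=c+R2@[.02,.08]
def pose(a,r,t,ztip):
    "TCP pose: radial r, tangential t offset(ccw +), tip height; tool y down, tool z along ccw tangent"
    d=np.r_[R2@[-np.sin(a),-np.cos(a)],0]; tt=np.cross([0,0,1],d)
    p=np.r_[post,0]+r*d+t*tt; p[2]=ztip+.025
    y=np.array([0,0,-1.]); z=tt; x=np.cross(y,z)
    return p,Ro.from_matrix(np.c_[x,y,z])
def delta(P,Q,cur=None):
    if cur is None:
        o=robot.get_obs(); cur=(np.array(o["position"]),Ro.from_quat(o["tool_rot"]))
    p,q=cur
    return np.round(q.inv().apply(P-p)/.1,3), np.round((q.inv()*Q).as_rotvec()/np.pi,4)
def local():
    o=robot.get_obs(); p=np.array(o["position"]); return p, R2.T@(p[:2]-post)
E
python3 - <<'E'
from h import *
o=robot.get_obs(); print(Ro.from_quat(o["tool_rot"]).as_matrix().round(3))
P,Q=pose(1.047,.15,-.05,.225); print(P,Q.as_matrix().round(3),delta(P,Q)); 
Q2=Q*Ro.from_rotvec([0,np.pi,0]); print(delta(P,Q2)[1]*180)
P,Q=pose(0,.15,-.03,.095); print(Q.as_matrix().round(3))
E
```

```text
[[-0.91  -0.     0.414]
 [-0.414  0.002 -0.91 ]
 [-0.    -1.    -0.002]]
[0.48461397 0.04362405 0.25      ] [[-0.758  0.     0.652]
 [-0.652  0.    -0.758]
 [ 0.    -1.     0.   ]] (array([-4.591, -0.023, -4.635]), array([ 0.0006, -0.0901, -0.0002]))
[5.40000e-02 1.63782e+02 1.44000e-01]
[[ 0.185  0.     0.983]
 [-0.983  0.     0.185]
 [ 0.    -1.     0.   ]]
```

play_rows:
  series:
    - [0,-0.25,0,-0.25,0,0,0]
    - [0,-0.25,0,-0.25,0,0,0]
    - [0,-0.25,0,-0.25,0,0,0]
    - [0,-0.25,0,-0.25,0,0,0]
    - [0,-0.25,0,-0.25,0,0,0]
    - [0,-0.25,0,-0.25,0,0,0]
    - [0,-0.25,0,-0.25,0,0,0]
    - [0,-0.25,0,-0.25,0,0,0]
    - [0,-0.25,0,-0.25,0,0,0]
    - [0,-0.25,0,-0.25,0,0,0]
    - [0,-0.25,0,-0.25,0,0,0]
    - [0,-0.25,0,-0.25,0,0,0]
  grip_force: 20

```text
time: 1.1
position: [0.4077, -0.1698, 0.2474]
tool_rot: [-0.15, 0.691, -0.691, 0.15]
ft_force: [0.9, -0.5, -0.1]
grip_width: 0.0148
```

```bash
python3 - <<'E'
from h import *
P,Q=pose(1.047,.15,-.05,.225); print(local(),delta(P,Q),robot.get_obs()["grip_width"],robot.get_obs()["q"])
E
```

```text
(array([ 0.4076807 , -0.16982981,  0.24739572]), array([-0.27001743, -0.22725092])) (array([-1.583, -0.026, -1.625]), array([ 0.0002, -0.0903,  0.    ])) 0.014797981927389906 [-6.48799824e-01  2.82079066e-01  1.87250704e+00  4.74480992e-05
  9.87531378e-01  4.95578374e-01]
```

play_rows:
  series:
    - [0,-0.25,0,-0.25,0,0,0]
    - [0,-0.25,0,-0.25,0,0,0]
    - [0,-0.25,0,-0.25,0,0,0]
    - [0,-0.25,0,-0.25,0,0,0]
    - [0,-0.25,0,-0.25,0,0,0]
    - [0,-0.2,0,-0.2,0,0,0]
    - [0,0,0,0,0,-0.03,0]
    - [0,0,0,0,0,-0.03,0]
    - [0,0,0,0,0,-0.03,0]
    - [0,0,0,0,0,0,0]
    - [0,0,0,0,0,0,0]

```text
time: 2.02
position: [0.4794, 0.0205, 0.2473]
tool_rot: [-0.245, 0.663, -0.663, 0.245]
ft_force: [-0.1, 0.4, -0.4]
grip_width: 0.0005
```

```bash
python3 - <<'E'
from h import *
P,Q=pose(1.047,.15,-.05,.094); print(local(),delta(P,Q),robot.get_obs()["grip_width"],robot.get_obs()["q"])
E
```

```text
(array([0.47939204, 0.02050086, 0.24733739]), array([-0.16430997, -0.05348609])) (array([-0.19 ,  1.283, -0.141]), array([ 0.0001, -0.0009,  0.0001])) 0.0004510281939402563 [-1.90691569e-01  3.33757295e-01  1.78683524e+00 -3.24017892e-05
  1.02159278e+00  6.72808148e-01]
```

play_rows:
  series:
    - [0,-0.1,0,-0.07,0,0,0]
    - [0,-0.09,0,-0.07,0,0,0]
    - [0,0,0.3,0,0,0,0]
    - [0,0,0.3,0,0,0,0]
    - [0,0,0.3,0,0,0,0]
    - [0,0,0.2,0,0,0,0]
    - [0,0,0.18,0,0,0,0]
    - [0,0,0,0,0,0,0]
    - [0,0,0,0,0,0,0]

```text
time: 2.77
position: [0.4845, 0.0436, 0.1189]
tool_rot: [-0.246, 0.664, -0.663, 0.245]
ft_force: [-0.4, -0.2, -0.6]
grip_width: 0.0005
```

```bash
python3 - <<'E'
from h import *
P,Q=pose(1.047,.15,-.03,.094); print(local(),delta(P,Q),robot.get_obs()["ft_force"])
for n in ("scene","top"):
    im=eyes.camera(n)[:,:,::-1]
    a=im[190:315,255:390] if n=="top" else im[180:350,230:430]
    cv2.imwrite(f"pics/{n}1.png",cv2.resize(a,None,fx=4,fy=4,interpolation=2)[:600,:800])
E
```

```text
(array([0.48445277, 0.04362793, 0.11891749]), array([-0.15505524, -0.03169568])) (array([-0.001, -0.001,  0.201]), array([ 0.0006, -0.0005,  0.0005])) [-0.41626784 -0.1946634  -0.58558526]
```

View pics/scene1.png

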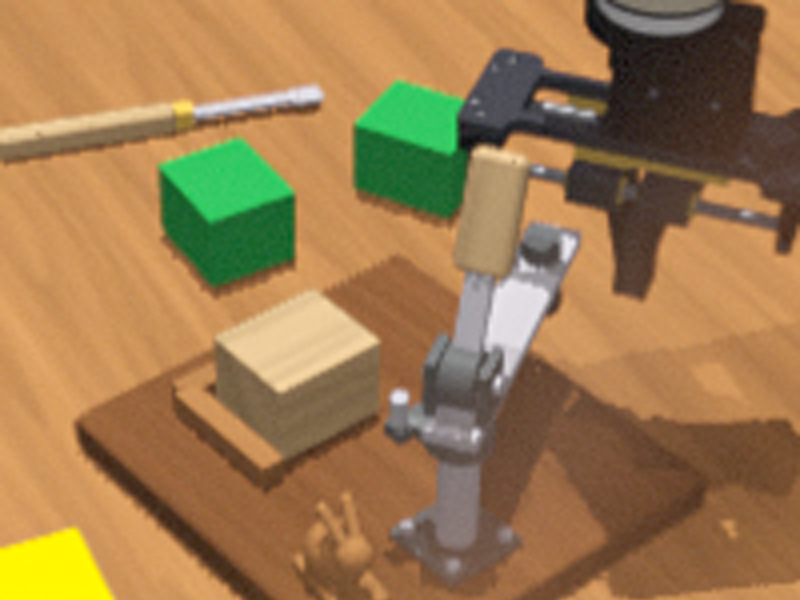

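View pics/top1.png

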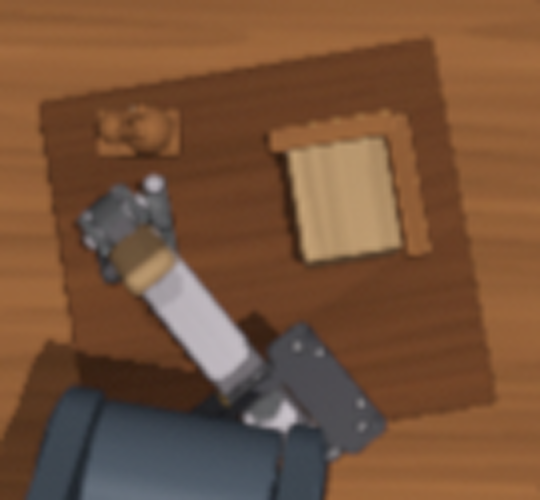

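play_rows:
  series:
    - [0,0,0,0.1,0,0,0]
    - [0,0,0,0.08,0,0,0]
    - [0,0.01,0,0.052,0,-0.0111,0]
    - [0,0.01,0,0.052,0,-0.0111,0]
    - [0,0.01,0,0.052,0,-0.0111,0]
    - [0,0.01,0,0.052,0,-0.0111,0]
    - [0,0.01,0,0.052,0,-0.0111,0]
    - [0,0.01,0,0.052,0,-0.0111,0]
    - [0,0.01,0,0.052,0,-0.0111,0]
    - [0,0.01,0,0.052,0,-0.0111,0]
    - [0,0.01,0,0.052,0,-0.0111,0]
    - [0,0.01,0,0.052,0,-0.0111,0]

```text
time: 3.87
position: [0.5306, -0.0121, 0.1205]
tool_rot: [0.357, -0.61, 0.611, -0.358]
ft_force: [-0.2, 1.4, 0.3]
grip_width: 0.0005
```

```bash
cat >> h.py <<'E'
def rep():
    o=robot.get_obs(); q=Ro.from_quat(o["tool_rot"]); z=R2.T@q.as_matrix()[:2,2]; a=np.arctan2(-z[1],z[0])
    P,Q=pose(a,0,0,0); v=q.inv().apply(np.array(o["position"])-P)
    print("a",a.round(4),"r",v[0].round(4),"t",v[2].round(4),"tip",(o["position"][2]-.025).round(4),"F tool",q.inv().apply(o["ft_force"]).round(2),o["time"])
E
python3 -c "from h import *; rep()"
```

```text
a 0.6982 r 0.1499 t -0.0308 tip 0.0955 F tool [-1.14 -0.32 -0.9 ] 3.8667
```

play_rows:
  series:
    - [0,0.01,0,0.053,0,-0.0111,0]
    - [0,0.01,0,0.053,0,-0.0111,0]
    - [0,0.01,0,0.053,0,-0.0111,0]
    - [0,0.01,0,0.053,0,-0.0111,0]
    - [0,0.01,0,0.053,0,-0.0111,0]
    - [0,0.01,0,0.053,0,-0.0111,0]
    - [0,0.01,0,0.053,0,-0.0111,0]
    - [0,0.01,0,0.053,0,-0.0111,0]
    - [0,0.01,0,0.053,0,-0.0111,0]
    - [0,0.01,0,0.053,0,-0.0111,0]
    - [0,0.01,0,0.053,0,-0.0111,0]
    - [0,0.01,0,0.053,0,-0.0111,0]

```text
time: 4.87
position: [0.5863, -0.0433, 0.1204]
tool_rot: [0.476, -0.523, 0.523, -0.476]
ft_force: [-1.7, 1.3, 0.3]
grip_width: 0.0006
```

```bash
python3 -c "from h import *; rep()"
```

```text
a 0.2796 r 0.1503 t -0.0307 tip 0.0954 F tool [-1.15 -0.27 -1.78] 4.8667
```

play_rows:
  series:
    - [0,0.01,0,0.053,0,-0.0111,0]
    - [0,0.01,0,0.053,0,-0.0111,0]
    - [0,0.01,0,0.053,0,-0.0111,0]
    - [0,0.01,0,0.053,0,-0.0111,0]
    - [0,0.01,0,0.053,0,-0.0111,0]
    - [0,0.01,0,0.053,0,-0.0111,0]
    - [0,0.005,0,0.026,0,-0.0055,0]
    - [0,0.005,0,0.026,0,-0.0055,0]
    - [0,0.005,0,0.026,0,-0.0055,0]
    - [0,0,0,0,0,0,0]

```text
time: 5.7
position: [0.6263, -0.0499, 0.12]
tool_rot: [-0.54, 0.456, -0.457, 0.54]
ft_force: [0.3, 0.2, 0.3]
grip_width: 0.0009
```

```bash
python3 -c "from h import *; rep()"
```

```text
a 0.019 r 0.1505 t -0.03 tip 0.095 F tool [-0.11 -0.29  0.31] 5.7
```

play_rows:
  series:
    - [0,0,0,0.02,0,0,0]
    - [0,0,0,0.02,0,0,0]
    - [0,0,0,0.02,0,0,0]

```text
time: 5.95
position: [0.6313, -0.0484, 0.1195]
tool_rot: [0.54, -0.457, 0.457, -0.54]
ft_force: [-1.2, -0.9, 1.0]
grip_width: 0.0002
```

```bash
python3 -c "from h import *; rep()"
```

```text
a 0.0194 r 0.1498 t -0.0249 tip 0.0945 F tool [ 0.68 -1.04 -1.32] 5.95
```

play_rows:
  series:
    - [0,0,0,0.015,0,0,0]
    - [0,0,0,0.015,0,0,0]
    - [0,0,0,0,0,0,0]

```text
time: 6.2
position: [0.6346, -0.0477, 0.1195]
tool_rot: [-0.54, 0.456, -0.457, 0.54]
ft_force: [-0.3, -0.2, -1.2]
grip_width: 0.0001
```

```bash
python3 - <<'E'
from h import *
rep()
for n in ("scene","top"):
    im=eyes.camera(n)[:,:,::-1]
    a=im[190:315,255:390] if n=="top" else im[180:330,230:430]
    cv2.imwrite(f"pics/{n}2.png",cv2.resize(a,None,fx=4,fy=4,interpolation=2)[:600,:800])
E
```

```text
a 0.0191 r 0.1497 t -0.0215 tip 0.0945 F tool [ 0.16  1.16 -0.33] 6.2
```

View pics/scene2.png

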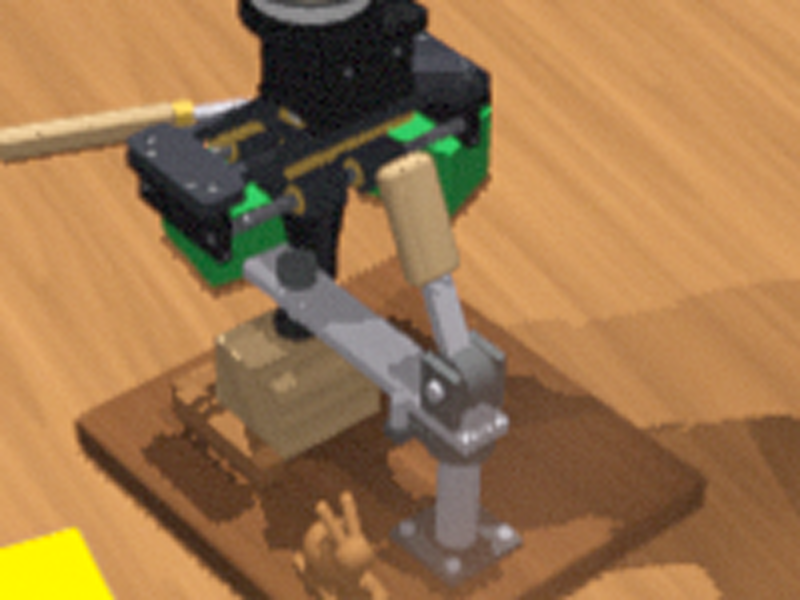

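View pics/top2.png

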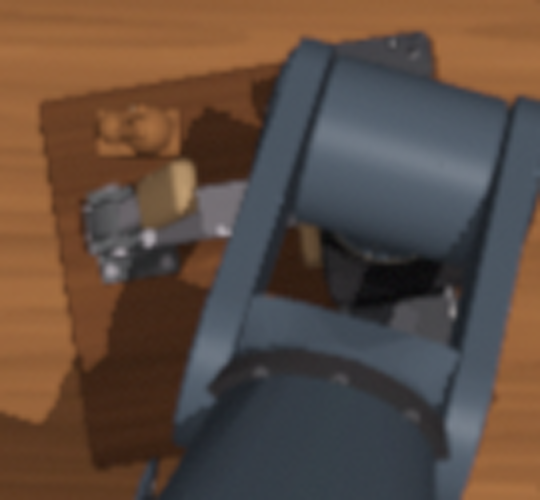

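```bash
python3 - <<'E'
from h import *
im=eyes.camera("scene")[:,:,::-1]; a=im[225:300,280:360]
cv2.imwrite("pics/z2.png",cv2.resize(a,None,fx=8,fy=8,interpolation=2))
for uv in [(297,258),(270,258)]:
    p=onz("scene",(uv[0]/4+230-.4,uv[1]/4+180-.4),.128)[:2]; d=R2.T@(p-post); print(d,np.arctan2(-d[0],-d[1]))
E
```

```text
[-0.00104317 -0.13429391] 0.00776766153871375
[ 0.01012729 -0.14337916] -0.07051584403986552
```

View pics/z2.png

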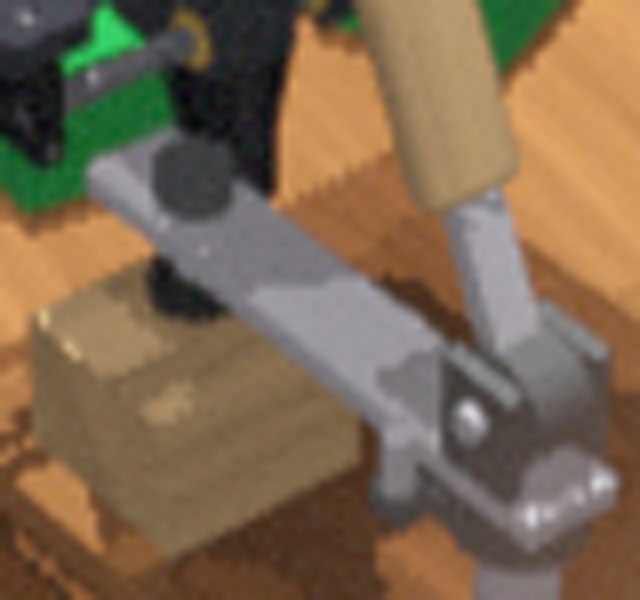

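play_rows:
  series:
    - [0,0,0,0.015,0,0,0]
    - [0,0,0,0.015,0,0,0]
    - [0,0,0,0,0,0,0]
    - [0,0,0,0,0,0,0]

```text
time: 6.68
position: [0.637, -0.0472, 0.1195]
tool_rot: [0.54, -0.457, 0.456, -0.54]
ft_force: [-2.5, -1.0, 0.3]
grip_width: 0.0002
```

```bash
python3 -c "from h import *; rep()"
```

```text
a 0.0191 r 0.1496 t -0.0192 tip 0.0945 F tool [ 0.52 -0.34 -2.63] 6.6833
```

play_rows:
  series:
    - [0,0,0,0.015,0,0,0]
    - [0,0,0,0.015,0,0,0]
    - [0,0,0,0,0,0,0]
    - [0,0,0,0,0,0,0]

```text
time: 7.02
position: [0.6373, -0.0472, 0.1194]
tool_rot: [0.542, -0.458, 0.455, -0.538]
ft_force: [-7.5, -2.9, 5.0]
grip_width: 0.0008
```

```bash
python3 -c "from h import *; rep()"
```

```text
a 0.0183 r 0.1495 t -0.0196 tip 0.0944 F tool [ 1.61 -4.96 -7.96] 7.0167
```

play_rows:
  series:
    - [0,0,0,-0.1,0,0,0]
    - [0,0,0,-0.2,0,0,0]
    - [0,0,0,-0.1,0,0,0]
    - [0,0,-0.25,0,0,0,0]
    - [0,0,-0.3,0,0,0,0]
    - [0,0,-0.3,0,0,0,0]
    - [0,0,-0.3,0,0,0,0]
    - [0,0,-0.3,0,0,0,0]
    - [0,0,-0.3,0,0,0,0]
    - [0,0,0,0,0,0,0]
    - [0,0,0,0,0,0,0]

```text
time: 7.93
position: [0.6026, -0.0534, 0.2972]
tool_rot: [-0.539, 0.454, -0.459, 0.541]
ft_force: [0.4, 0.9, 0.3]
grip_width: 0.0006
```

```bash
python3 - <<'E'
from h import *
rep()
P,Q=pose(0,-.015,0,.272); print(delta(P,Q))
im=eyes.camera("scene")[:,:,::-1]; a=im[210:300,280:380]
cv2.imwrite("pics/z3.png",cv2.resize(a,None,fx=6,fy=6,interpolation=2))
im=eyes.camera("top")[:,:,::-1]; a=im[190:290,255:375]
cv2.imwrite("pics/t3.png",cv2.resize(a,None,fx=6,fy=6,interpolation=2))
E
```

```text
a 0.0191 r 0.1506 t -0.0522 tip 0.2722 F tool [-0.79 -0.31  0.53] 7.9333
(array([-1.65 ,  0.002,  0.538]), array([-0.0021, -0.0061,  0.0008]))
```

View pics/z3.png

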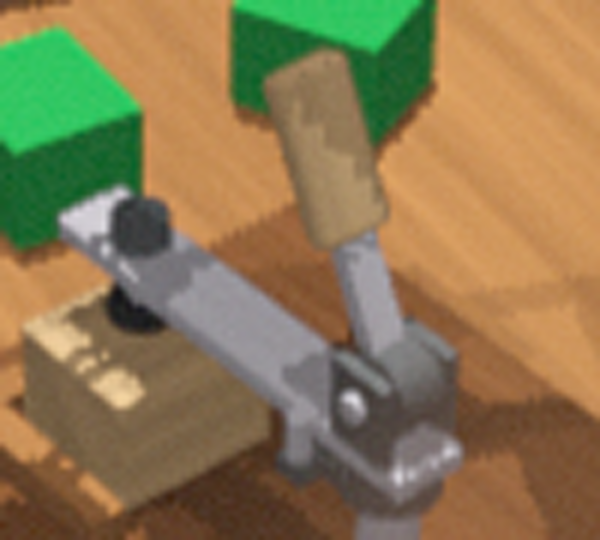

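View pics/t3.png

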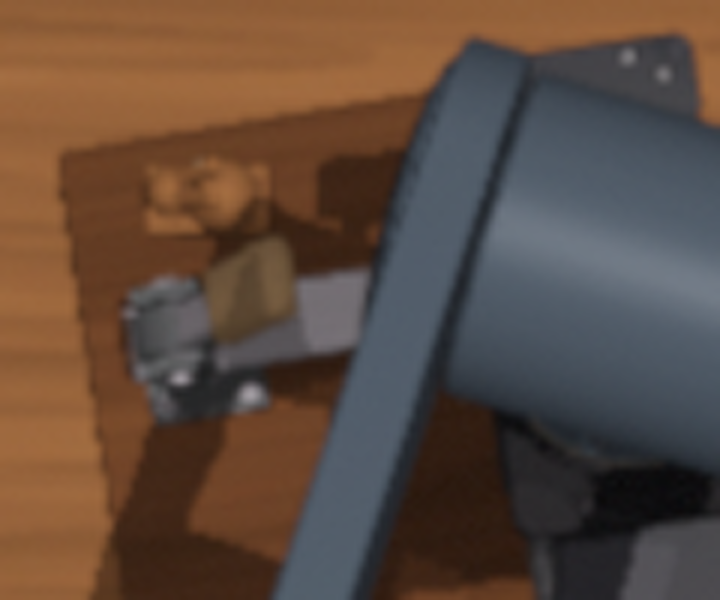

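```bash
python3 - <<'E'
from h import *
for uv in [(305,65),(310,60)]:
    c0,d=ray("scene",(uv[0]/6+280-.4,uv[1]/6+210-.4))
    n=np.r_[R2@[1,0],0]; s=n@(np.r_[post,0]-c0)/(n@d); p=c0+s*d; l=R2.T@(p[:2]-post)
    print(l,p[2],np.degrees(np.arctan2(p[2]-.136,-l[1])),np.hypot(p[2]-.136,l[1]))
for uv in [(138,205),(141,212)]:
    p=onz("scene",(uv[0]/6+280-.4,uv[1]/6+210-.4),.128)[:2]; d=R2.T@(p-post); print(d,np.arctan2(-d[0],-d[1]))
E
```

```text
[ 6.86740500e-17 -4.86738926e-02] 0.23749728807474246 64.37955447872942 0.11256485823339347
[-5.36700165e-17 -4.62869510e-02] 0.24078145475574786 66.16667278038769 0.11454970577245006
[ 0.00030261 -0.13689011] -0.0022106267731613143
[ 0.0020012  -0.13302567] -0.015042579399403077
```

play_rows:
  series:
    - [0,0,0,0,0,-0.006,0]
    - [0,-0.25,0,0.09,0,0,0]
    - [0,-0.25,0,0.09,0,0,0]
    - [0,-0.25,0,0.09,0,0,0]
    - [0,-0.25,0,0.09,0,0,0]
    - [0,-0.25,0,0.09,0,0,0]
    - [0,-0.25,0,0.09,0,0,0]
    - [0,-0.15,0,0,0,0,0]
    - [0,0,0,0,0,0,0]
    - [0,0,0,0,0,0,0]

```text
time: 8.87
position: [0.6225, 0.1189, 0.2933]
tool_rot: [0.545, -0.451, 0.45, -0.544]
ft_force: [0.0, 0.2, 0.4]
grip_width: 0.0003
```

```bash
python3 - <<'E'
from h import *
rep()
P,Q=pose(0,-.015,0,.235); print(delta(P,Q))
E
```

```text
a -0.0016 r -0.0167 t -0.0061 tip 0.2683 F tool [-0.17 -0.39  0.06] 8.8667
(array([0.018, 0.333, 0.055]), array([0.0008, 0.0005, 0.0001]))
```

play_rows:
  series:
    - [0,0.01,0.12,0.03,0,0,0]
    - [0,0.01,0.12,0.025,0,0,0]
    - [0,0,0.1,0,0,0,0]
    - [0,0,0,0,0,0,0]
    - [0,0,0,0,0,0,0]

```text
time: 9.28
position: [0.6284, 0.1169, 0.2588]
tool_rot: [0.545, -0.453, 0.451, -0.543]
ft_force: [0.1, 0.3, -0.4]
grip_width: 0.0007
```

```bash
python3 - <<'E'
from h import *
rep()
prev=None
for e in [75,65,60,55,50,45,40,35,30,25,20,15,10,5,0,-2]:
    E=np.radians(e); s=.1; r=s*np.cos(E)-.007*np.sin(E)-.0095; z=.136+s*np.sin(E)+.007*np.cos(E)
    if prev: print(e,"r %.4f z %.4f dx %.3f dy %.3f"%(r,z,(r-prev[0])*10,-(z-prev[1])*10))
    prev=(r,z)
E
```

```text
a 0.0017 r -0.0138 t -0.0009 tip 0.2338 F tool [-0.3   0.37  0.11] 9.2833
65 r 0.0264 z 0.2296 dx 0.168 dy 0.048
60 r 0.0344 z 0.2261 dx 0.080 dy 0.035
55 r 0.0421 z 0.2219 dx 0.077 dy 0.042
50 r 0.0494 z 0.2171 dx 0.073 dy 0.048
45 r 0.0563 z 0.2117 dx 0.068 dy 0.054
40 r 0.0626 z 0.2056 dx 0.063 dy 0.060
35 r 0.0684 z 0.1991 dx 0.058 dy 0.065
30 r 0.0736 z 0.1921 dx 0.052 dy 0.070
25 r 0.0782 z 0.1846 dx 0.046 dy 0.075
20 r 0.0821 z 0.1768 dx 0.039 dy 0.078
15 r 0.0853 z 0.1686 dx 0.032 dy 0.081
10 r 0.0878 z 0.1603 dx 0.025 dy 0.084
5 r 0.0895 z 0.1517 dx 0.017 dy 0.086
0 r 0.0905 z 0.1430 dx 0.010 dy 0.087
-2 r 0.0907 z 0.1395 dx 0.002 dy 0.035
```

play_rows:
  series:
    - [0,0.14,0.01,0,0,0,0]
    - [0,0.13,0.02,0,0,0,0]
    - [0,0.13,0.02,0,0,0,0]
    - [0,0.08,0.035,0,0,0,0]
    - [0,0.077,0.042,0,0,0,0]
    - [0,0.073,0.048,0,0,0,0]
    - [0,0.068,0.054,0,0,0,0]
    - [0,0.063,0.06,0,0,0,0]

```text
time: 9.95
position: [0.6437, 0.0422, 0.2315]
tool_rot: [-0.544, 0.451, -0.452, 0.544]
ft_force: [0.5, 1.0, 1.1]
grip_width: 0.0005
```

```bash
python3 - <<'E'
from h import *
rep()
im=eyes.camera("scene")[:,:,::-1]; a=im[180:310,260:410]
cv2.imwrite("pics/z4.png",cv2.resize(a,None,fx=4.5,fy=4.5,interpolation=2))
E
```

```text
a 0.0004 r 0.0627 t 0.0014 tip 0.2065 F tool [-0.91 -1.08  0.67] 9.95
```

View pics/z4.png

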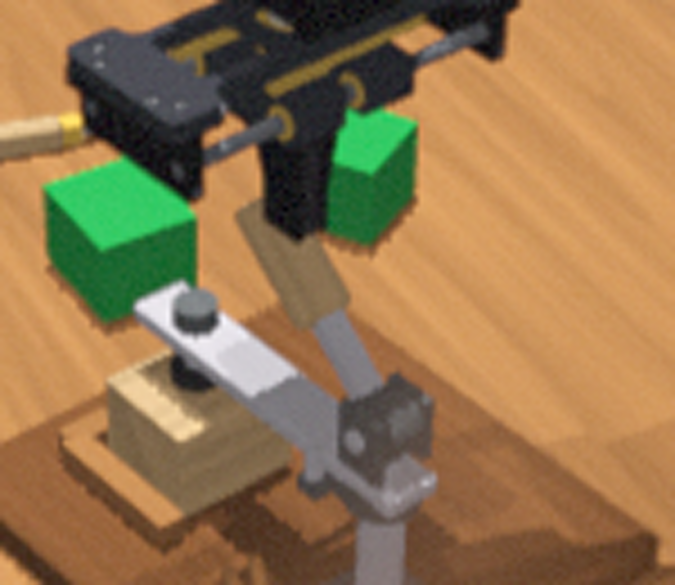

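Fingertip (about px 300,235 in the crop) sits on the handle's upper face and the lever is coming down; the strap has stayed put. Continuing.

play_rows:
  series:
    - [0,0.058,0.065,0,0,0,0]
    - [0,0.052,0.07,0,0,0,0]
    - [0,0.046,0.075,0,0,0,0]
    - [0,0.039,0.078,0,0,0,0]
    - [0,0.032,0.081,0,0,0,0]

```text
time: 10.42
position: [0.6474, 0.0203, 0.1939]
tool_rot: [0.544, -0.451, 0.451, -0.544]
ft_force: [0.0, 1.3, 1.9]
grip_width: 0.0006
```

```bash
python3 -c "from h import *; rep()"
```

```text
a 0.0004 r 0.0848 t 0.0007 tip 0.1689 F tool [-1.26 -1.9   0.25] 10.4167
```

play_rows:
  series:
    - [0,0.025,0.084,0,0,0,0]
    - [0,0.017,0.086,0,0,0,0]
    - [0,0.01,0.06,0,0,0,0]
    - [0,0,0,0,0,0,0]

```text
time: 10.75
position: [0.6479, 0.0154, 0.1699]
tool_rot: [0.545, -0.452, 0.451, -0.544]
ft_force: [-0.4, 0.2, 0.0]
grip_width: 0.0003
```

```bash
python3 -c "from h import *; rep()"
```

```text
a 0.0004 r 0.0896 t 0.0001 tip 0.1449 F tool [-0.26 -0.02 -0.36] 10.75
```

play_rows:
  series:
    - [0,0,0.02,0,0,0,0]
    - [0,0,0.02,0,0,0,0]
    - [0,0,0,0,0,0,0]

```text
time: 11.0
position: [0.6481, 0.0155, 0.1684]
tool_rot: [0.545, -0.451, 0.451, -0.544]
ft_force: [-1.5, -0.3, 2.6]
grip_width: 0.0003
```

```bash
python3 -c "from h import *; rep()"
```

```text
a -0.0001 r 0.0898 t 0.0005 tip 0.1434 F tool [ 0.01 -2.62 -1.52] 11.0
```

play_rows:
  series:
    - [0,0,0.02,0,0,0,0]
    - [0,0,0.02,0,0,0,0]
    - [0,0,0,0,0,0,0]

```text
time: 11.25
position: [0.6483, 0.0154, 0.1679]
tool_rot: [0.544, -0.451, 0.452, -0.544]
ft_force: [-7.0, -0.0, 18.8]
grip_width: 0.0003
```

```bash
python3 -c "from h import *; rep()"
```

```text
a -0.0004 r 0.09 t 0.0008 tip 0.1429 F tool [ -1.27 -18.82  -6.88] 11.25
```

play_rows:
  series:
    - [0,0,0,0,0,0,0]
    - [0,0,0,0,0,0,0]
    - [0,0,0,0,0,0,0]
    - [0,0,-0.1,0,0,0,0]
    - [0,0,-0.3,0,0,0,0]
    - [0,0,-0.3,0,0,0,0]
    - [0,0,-0.3,0,0,0,0]
    - [0,0,-0.3,-0.2,0,0,0]
    - [0,0,0,-0.4,0,0,0]
    - [0,0,0,-0.4,0,0,0]
    - [0,0,0,-0.4,0,0,0]
    - [0,0,0,0,0,0,0]

```text
time: 12.25
position: [0.4999, -0.0089, 0.2917]
tool_rot: [0.547, -0.456, 0.447, -0.542]
ft_force: [-0.6, 1.6, 0.6]
grip_width: 0.0007
```

```bash
python3 - <<'E'
from h import *
rep()
for n in ("scene","top"):
    im=eyes.camera(n)[:,:,::-1]
    cv2.imwrite(f"pics/{n}5f.png",im)
    a=im[190:315,255:390] if n=="top" else im[180:350,230:430]
    cv2.imwrite(f"pics/{n}5.png",cv2.resize(a,None,fx=4,fy=4,interpolation=2)[:600,:800])
E
```

```text
a 0.0006 r 0.085 t -0.1532 tip 0.2667 F tool [-1.69 -0.55 -0.33] 12.25
```

View pics/scene5.png

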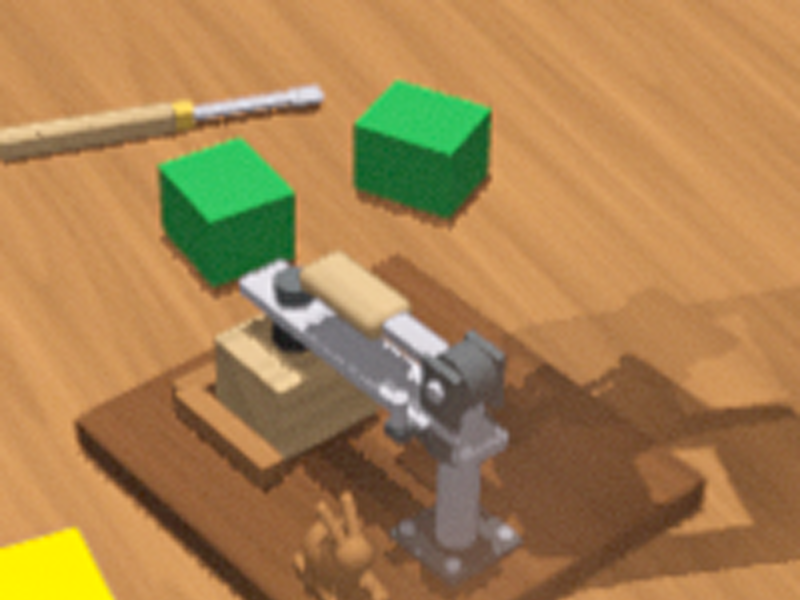

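View pics/top5f.png

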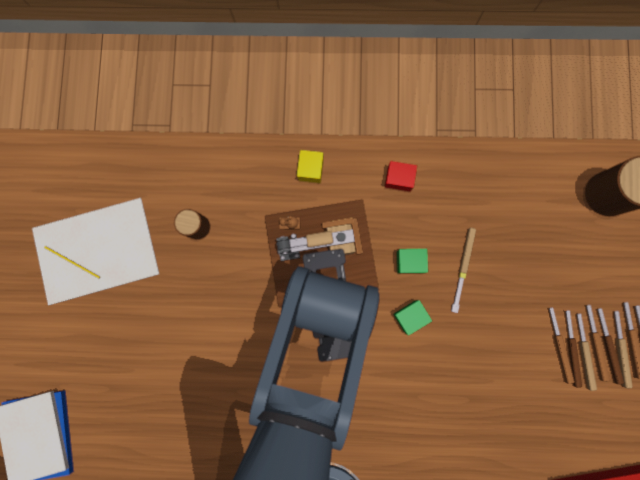

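```bash
python3 - <<'E'
from h import *
from rig import ticket
p=onz("scene",(293/4+230-.4,282/4+180-.4),.116)[:2]; d=R2.T@(p-post); print("strap",np.arctan2(-d[0],-d[1]),np.linalg.norm(d))
c0,dd=ray("scene",(322/4+230-.4,277/4+180-.4)); n=np.r_[R2@[1,0],0]; s=n@(np.r_[post,0]-c0)/(n@dd); q=c0+s*dd; print("handle end",R2.T@(q[:2]-post),q[2])
a=cv2.imread("pics/scene0.png").astype(int);b=cv2.imread("pics/scene5f.png").astype(int)
for nm,(x0,x1,y0,y1) in dict(block=(275,300,262,300),rabbit=(298,330,300,340),log=(360,415,370,435),chisel=(225,315,200,222)).items(): print(nm,abs(a-b)[y0:y1,x0:x1].mean().round(1))
print(robot.get_obs()["joint_velocities"].round(3))
ticket.hand_in()
E
```

```text
strap -0.031064724730530846 0.13151341642225756
handle end [-1.24090478e-16 -1.11770751e-01] 0.12934366430175293
block 6.9
rabbit 7.1
log 2.8
chisel 2.7
[ 0.009  0.036 -0.098  0.004 -0.015  0.001]
the job is handed in; nothing more can be done
```

The block is clamped and the job is handed in. I pushed the strap round to its stop with the closed fingers, pushed the cam lever down from above, and backed the arm away clear. It took about 12.5 s on the robot's clock.

**Strap:** it stopped moving under about 8 N while the lever was still up, at roughly 65° above level. In the last picture it measured about -0.03 rad, which is zero within the measuring error.

**Lever:** it stopped under about 19 N with the fingertip at 143 mm, the height expected for a level handle. My last picture estimate put the handle end at 129 mm against the 136 mm expected. I put that down to a rough pixel pick, but it does disagree slightly. If real, it would mean the lever is a little below level, not still raised.

**Foot force:** I did not measure it directly. In the picture the foot sits on the block.

**Other things:** the block, rabbit, log and chisel look unmoved in the before and after pictures. The differences were small and mostly shadow, and I did not measure their positions again.

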